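# Release a capped bottle from the bottle vise and pack it

## Robot

A 6-joint arm with a two-finger parallel gripper is mounted at the origin on a cart in front of the work surface, level with it; the furniture and walls round the work are solid. World frame = base frame: x ahead of the robot, y to its left, z up, the work surface at z = 0. Lengths are in m, angles in degrees, forces in N, time in s.
With the tool pointing down it reaches from about 0.375 to 0.9 m from the base axis. Payload 3.1 kg.
Tool frame: the origin (TCP) lies at the very end of the fingers, on their centre line; the grasp point (between the pads) lies 19 mm behind it; z points along the fingers, y is the line along which they close (so a half turn about z gives the same grasp; the last joint's range is limited). The gripper opens to 87 mm and grips with 3 to 60 N. Pads are 19 mm wide; open, the fingers measure 117 mm over their backs; the gripper's body (75 mm by 190 mm) begins 51 mm behind the grasp point.
Start: joints at [-74.169, 30.224, 82.088, -0, 67.689, -10.227], TCP at [0.275, -0.561, 0.223] pointing down, gripper open.
Joint ranges: [-176.69, 176.69], [-43.24, 126.21], [12.49, 139.97], [-82, 262], [0, 151.66], [-163.58, 163.58]. Speed limits (degrees/s): [159.86, 159.86, 180, 180, 180, 180].

## Interface

Orientations are given as a 3x3 rotation matrix whose columns are the frame's x, y, z axes.
In Python, from rig import readout, viewer, ticket gives the robot as it stands.
- The arm moves only by the tool send_rows, never from a script. Its argument "moves" is a list of rows, each a list of 6 numbers: the shift along the tool's x, y, z in units of 250 mm (1.0 is 250 mm), then the turn, a rotation vector about the tool's x, y, z in units of 90 degrees (1.0 is 90 degrees). A call has 1 to 12 rows; each row is the pose to reach, as a shift and turn from the pose commanded when the call began, along the tool's axes at that moment; what a row does not reach only later rows make up. A row lasts 1/10 s, in which the tool goes at most 50 mm and 8.59 degrees, less where a joint would pass 70% of its speed; a pose out of reach is approached as far as the arm can. A call with a number of a shift or a turn outside -1 to 1 is refused whole. A call with a gripper value outside its range is refused whole. "grip" is the opening, from 0 (shut) to 1 (fully open), set as the call begins (left out, the last holds). The fingers move at their own pace and stop on an object; the grip force is fixed at half the most. Time passes only in rows, so rows that repeat a pose let the fingers close. It gives the time, the measured TCP pose, the force, the opening and the grip force at its end, in the units of the state.
- readout.read_state(): the state, without advancing time (a new reading comes with each control period).
- viewer.capture(name): name is "scene" or "top" or "wrist"; returns (picture, depth): 400x640x3 uint8, red, green, blue; 400x640 float32, m along the optical axis (not along the pixel's ray), 0 where there is no reading.
- viewer.camera_info(name): a dict with "fx", "fy", "cx", "cy" (pixels), "R" (3x3) and "t" (3): a world point X has camera coordinates R X + t; the wrist camera has in their place "tool_from_camera" (4x4, takes a point from camera to tool coordinates, whose origin is the TCP and whose axes are the flange's). Camera axes: x right, y down, z forward; pixel columns grow to the right and rows downward; lengths in m; the calibration is good to about 2 mm. A picture is of the moment at which its call begins: read the wrist's pose just before it. camera_info takes no time and is no camera call.
- ticket.hand_in(): hands the job in; it is judged then, once.
The state is a dict: "time_s": time; "joint_positions": joint angles; "qvel": joint speeds; "tau": joint torques, N m; "position": TCP position; "tcp_rot": TCP orientation; "force": force on the tool from outside, world axes, zero at the start; "moment": the same for the moment, N m; "opening": opening from 0.0 (shut) to 1.0 (fully open); "grasp_force": force on a finger pad.
Only numpy, scipy, OpenCV 4.12 (cv2) and the standard library are available. Lean on these libraries where they do the work, as an engineer would, in place of code of your own. Each camera call takes 0.05 s, during which the arm holds its last target. There are 200 camera calls.

## Task

The bottle in the small bench vise has been capped and is finished. Swing the vise's lever round all the way to its stop so that the sliding jaw backs off, lift the bottle out, and stand it upright in the empty compartment of the carton beside the three bottles already packed, without dropping it. Leave the vise open for the next bottle and the other things on the desk where they are.

Things in the scene. Friction and masses are not known exactly. Their poses are not given: they have to be found in the camera images.
- bottle_vise: grey bench vise for bottles, fixed to the desk, base 90 x 212 x 15 mm. Origin: centre of its underside; x is across the jaws, y the direction in which the moving jaw slides open. The fixed jaw is on the -y side (60 mm high, to y = -99 mm), the moving jaw (58 mm high, 80 mm wide) in the middle, the rack-and-pinion drive with its lever on the +y side.
- vise_seat (a point): centre of the bottle seat between the jaws (16 mm above the desk, at x 0, y -45 mm of the vise); the bottle stands on it
- vise_jaw (a joint): travel of the sliding jaw in m: 0 shut on the bottle, about 0.017 fully open; driven through a rack by the lever's pinion (9 mm of travel per rad); pushing the jaw itself does not open it
- vise_lever (a joint): angle of the lever in rad: near 0 locked (lever points along the vise's -x), 1.9 at the open stop (lever points away from the jaws, a little past +y); turns clockwise seen from above, about 3 to 4 N at the knob, stays where it is left
- lever_pivot (a point): point on the lever's vertical turning axis, at the height of the knob's grip (78 mm above the desk); at x 0, y +55 mm of the vise
- lever_knob (a point): grip point of the upright black lever knob: round, 24 mm in diameter, from 56 to 96 mm above the desk, 75 mm from the pivot; this point lies on the knob's axis 78 mm above the desk; the steel arm below it reaches up to 56 mm
- bottle: the finished brown medicine bottle in the vise: body 31 mm in diameter up to 66 mm, screw cap 25.6 mm in diameter from 66 to 82 mm above the foot; 70 g. Origin: centre of its foot; z up along the bottle
- carton: open cardboard carton with one row of four square compartments, 171 x 45 x 48 mm, fixed. Origin: centre of its underside; x along the row. Compartments 39 x 39 mm inside, 42 mm apart; floor 3 mm thick, partitions 3 mm thick and 42 mm high
- empty_cell (a point): centre of the floor of the empty compartment, the second of the row from the carton's -x end (3 mm above the desk)
- packed_a: bottle like the one in the vise, standing in the compartment at the carton's -x end; origin at the centre of its foot
- packed_b: the same in the third compartment
- packed_c: the same in the compartment at the +x end
- spare_cap: loose white ribbed cap, 30 mm in diameter, 12 mm high, lying on the desk: leave alone; origin at the centre of its underside
- label_block: block of labels, 58 x 86 x 19 mm, lying on the desk: leave alone; origin at the centre of its underside
- tall_jar: white jar, 49 mm in diameter, 88 mm high, standing behind the work: leave alone; origin at the centre of its foot
Mind the look-alikes: they are no part of the job. What is shaped like the bottle but green or yellow is not meant.

How it is judged (in metres and radians):
On the way, in this order (a step that is already met when the one before it is completed fails the run):
1. the lever is swung open (past 1.6 rad) and the jaw has backed off more than 12 mm, the bottle still standing on its seat (value of joint vise_lever above 1.6 rad and value of joint vise_jaw above 0.012 m and distance between bottle and vise_seat below 0.025 m), for 0.2 s.
2. the bottle is lifted clear of the vise, more than 50 mm above its seat (z of bottle in the frame of vise_seat above 0.05 m), for 0.1 s.
At the end, for the whole second after the job is handed in: The bottle stands on the floor of the empty compartment (within 9 mm of its centre, foot within 4 mm of the floor, tilted less than 0.12 rad), at rest and released; the lever is still open (past 1.6 rad); the three packed bottles stand within 12 mm of where they were (horizontal distance between bottle and empty_cell below 0.009 m and z of bottle in the frame of empty_cell below 0.004 m and angle between bottle's own z axis and vertical below 0.12 rad and linear speed of bottle below 0.02 m/s and value of joint vise_lever above 1.6 rad and distance of each of packed_a, packed_b, packed_c from where it was at the start of the episode below 0.012 m); the robot touches nothing.
It fails at once if the bottle is dragged up out of the closed jaws (over 6 mm above its seat with the jaw open less than 8 mm) (horizontal distance between bottle and vise_seat below 0.03 m and z of bottle in the frame of vise_seat above 0.006 m and value of joint vise_jaw below 0.008 m).
It fails at once if the bottle is dropped (falls faster than 0.45 m/s with no finger on it) (linear speed of bottle above 0.45 m/s and contact force between bottle and the fingers below 0.05 N).
It fails at once if a packed bottle is lifted or tipped (angle between any of packed_a, packed_b, packed_c's own z axis and vertical above 0.35 rad or distance of any of packed_a, packed_b, packed_c from where it was at the start of the episode above 0.03 m).
It fails at once if the cap, the label block or the jar is shoved more than 20 mm (distance of any of spare_cap, label_block, tall_jar from where it was at the start of the episode above 0.02 m).
It also fails if it takes over 48 s, if anything falls off the work surface, if the arm or the gripper's body presses on something with over 40 N, if the wrist force passes 120 N, or if a joint passes its speed limit or range.

## Working session

There is one attempt and no reset: what is moved stays moved. The work goes in short steps, Python scripts to look and compute and a tool call to move; the robot and the scene stay as the last step left them, time stands still between calls to the robot, and variables do not carry over. Pictures are saved under pics/ and viewed, at most 10 in all, crops included, and the job is handed in when it is done.

Besides the shell and the picture viewer there is one more tool, called after "Call:" as name([rows], argument=value, ...), one row to a line, values as JSON. send_rows: Moves the arm, as the interface text tells. Shifts and turns lie within -1 to 1; 1 stands for 250 mm of shift or 90 degrees of turn. Its arguments: {"type":"object","properties":{"moves":{"type":"array"},"grip":{"type":"number"}},"required":["moves"]}

```bash
ls; mkdir -p pics; python3 - <<'E'
from rig import readout, viewer
import cv2,numpy as np
s=readout.read_state();print(s)
for n in("scene","top"):
    p,d=viewer.capture(n);np.savez(f"pics/{n}0.npz",p=p,d=d)
    cv2.imwrite(f"pics/{n}0.png",p[:,:,::-1]);print(n,viewer.camera_info(n))
E
```

```text
pics
{'time_s': 0.0, 'joint_positions': array([-7.41693762e+01,  3.02769820e+01,  8.21558121e+01, -2.06751630e-03,
        6.76890578e+01, -1.02279793e+01]), 'qvel': array([ 0.1478064 , -0.00552036, -0.01132061,  0.06611929,  0.09554778,
        0.08821291]), 'tau': array([-7.70662245e-04, -4.40053654e+01, -1.76591706e+01,  6.31835335e-02,
        5.81997342e-02, -1.62989122e-04]), 'position': array([ 0.27436533, -0.56074991,  0.2215961 ]), 'tcp_rot': array([[ 8.98339274e-01,  4.39301916e-01, -6.12273191e-04],
       [ 4.39302207e-01, -8.98337031e-01,  2.03694556e-03],
       [ 3.44806406e-04, -2.09884116e-03, -9.99997738e-01]]), 'force': array([-0.42802993, -0.30923381,  0.68834215]), 'moment': array([ 0.01299233, -0.01199284,  0.01999359]), 'grasp_force': 0.0, 'opening': 1.0007521732751592}
scene {'fx': 480.8125363086464, 'fy': 480.8125363086464, 'cx': 324.08569616107303, 'cy': 210.19871850969815, 'R': array([[-0.79450217, -0.60717   , -0.01053022],
       [-0.39904636,  0.53507941, -0.74461535],
       [ 0.45774261, -0.58739647, -0.66741074]]), 't': array([0.43896458, 0.31986068, 0.73575742])}
top {'fx': 423.3407530320112, 'fy': 423.3407530320112, 'cx': 322.49656454938173, 'cy': 206.4889136069511, 'R': array([[-2.11231135e-02, -9.99763702e-01, -5.13358980e-03],
       [-9.73698075e-01,  2.17369845e-02, -2.26802915e-01],
       [ 2.26860911e-01,  2.07782781e-04, -9.73927145e-01]]), 't': array([-0.0691755 ,  0.62087242,  1.04853493])}
```

View pics/top0.png

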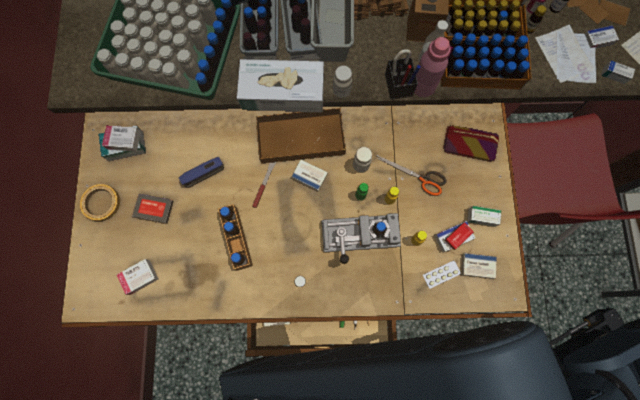

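View pics/scene0.png

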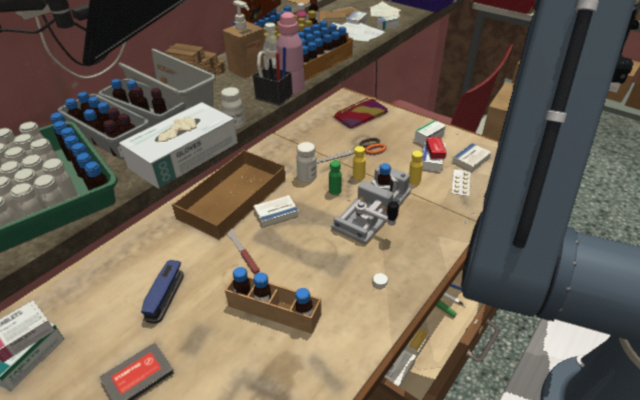

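The top view shows four bottle-shaped candidates:
- Blue cap in the vise, at (380,229). This matches the description, so it is my choice.
- Green, at (363,190). Not meant.
- Yellow, at (393,194) and (420,238). Not meant.

The packed blue caps in the carton are at (226,212), (229,228) and (237,259), and the empty cell is near (235,243). The black knob is at (344,258). The spare cap is at (300,282), the jar at (363,158) and the label block at (310,175).

```bash
cat > h.py <<'E'
import numpy as np,cv2
from rig import viewer
def ray(n,u,v,z):
    c=viewer.camera_info(n);R=np.array(c["R"]);t=np.array(c["t"])
    d=R.T@np.array([(u-c["cx"])/c["fx"],(v-c["cy"])/c["fy"],1]);o=-R.T@t
    return o+d*(z-o[2])/d[2]
def pix(n,X):
    c=viewer.camera_info(n);q=np.array(c["R"])@X+c["t"];return c["fx"]*q[0]/q[2]+c["cx"],c["fy"]*q[1]/q[2]+c["cy"]
def blobs(p,lo,hi,amin=8):
    m=cv2.inRange(cv2.cvtColor(p,cv2.COLOR_RGB2HSV),lo,hi)
    n,l,s,c=cv2.connectedComponentsWithStats(m)
    return [(c[i].round(1),s[i].tolist()) for i in range(1,n) if s[i,4]>=amin]
E
python3 - <<'E'
from h import *
a=np.load("pics/top0.npz");p,d=a["p"],a["d"]
c=viewer.camera_info("top");R,t=np.array(c["R"]),np.array(c["t"])
def world(u,v):
    return R.T@(np.array([(u-c["cx"])/c["fx"],(v-c["cy"])/c["fy"],1])*d[v,u]-t)
for ce,s in blobs(p,(100,150,60),(125,255,255)):
    u,v=ce
    if 200<u<440 and 180<v<290: print("blue",ce,s,ray("top",u,v,.098 if u>300 else .085).round(4),world(int(round(u)),int(round(v))).round(3))
for ce,s in blobs(p,(0,0,0),(180,255,45)):
    u,v=ce
    if 330<u<360 and 245<v<275: print("black",ce,s,ray("top",u,v,.09).round(4),world(int(round(u)),int(round(v))).round(3))
# rectified ortho views from depth: height maps
vv,uu=np.mgrid[0:400,0:640]
P=(np.stack([(uu-c["cx"])/c["fx"],(vv-c["cy"])/c["fy"],np.ones_like(uu)],-1)*d[...,None]-t)@R
np.save("pics/P.npy",P)
def box(zlo,zhi,ul,uh,vl,vh,tag):
    S=P[vl:vh,ul:uh];m=(S[...,2]>zlo)&(S[...,2]<zhi)
    q=S[m][:,:2].astype(np.float32);r=cv2.minAreaRect(q*1000);print(tag,m.sum(),r,np.median(q,0))
box(.008,.022,318,404,205,260,"visebase");box(.035,.055,214,256,200,275,"carton")
c1=cv2.resize(p[200:275,310:410],None,fx=5,fy=5,interpolation=cv2.INTER_CUBIC)
c2=cv2.resize(p[200:275,205:260],None,fx=5,fy=5,interpolation=cv2.INTER_CUBIC)
cv2.imwrite("pics/crop1.png",np.hstack([c1,c2])[:,:,::-1])
E
```

```text
blue [224.5 211.1] [221, 207, 8, 9, 56] [0.6094 0.1731 0.085 ] [0.61  0.175 0.083]
blue [228.3 226.1] [224, 222, 9, 9, 56] [0.5694 0.162  0.085 ] [0.569 0.162 0.087]
blue [380.7 226.1] [377, 222, 9, 9, 56] [ 0.5583 -0.23    0.098 ] [ 0.558 -0.23   0.101]
blue [235.5 257.1] [232, 253, 8, 9, 58] [0.4888 0.1414 0.085 ] [0.489 0.14  0.085]
black [343.2 258.6] [340, 255, 8, 8, 25] [ 0.4785 -0.1321  0.09  ] [ 0.477 -0.131  0.097]
visebase 814 ((557.1432495117188, -185.145263671875), (90.55977630615234, 210.90708923339844), 2.887032985687256) [ 0.55366397 -0.15507461]
carton 408 ((550.0322265625, 157.04867553710938), (171.62327575683594, 45.998355865478516), 16.27992820739746) [0.55120856 0.154948  ]
```

View pics/crop1.png

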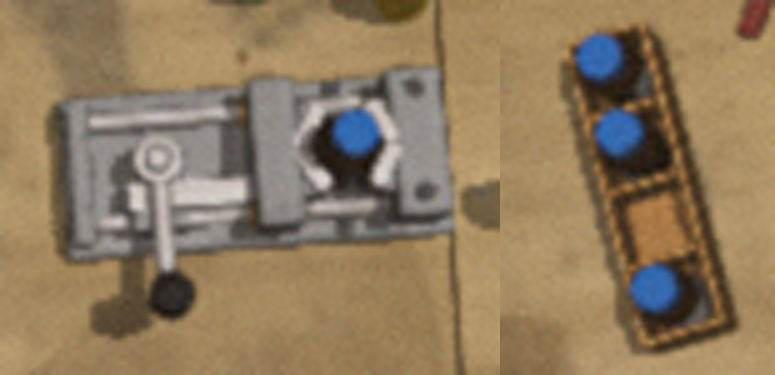

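The crop confirms it: the brown bottle with the blue cap sits between the jaws, and the lever points toward the robot with its knob at the bottom. The carton's second cell from the near end is empty.

Estimates from the measurements:
- Vise yaw: 2.9°
- Pivot: (0.5543, -0.1302)
- Knob: (0.479, -0.133)
- Cell: (0.530, 0.151)

```bash
cat >> h.py <<'E'
from rig import readout
from scipy.spatial.transform import Rotation as Ro
def down(yaw):
    a=np.radians(yaw);c,s=np.cos(a),np.sin(a)
    return np.array([[c,s,0],[s,-c,0],[0,0,-1.]])
def rows(tg):
    s=readout.read_state();R,p=s["tcp_rot"],s["position"]
    print("t",s["time_s"],p.round(4),"yaw",np.degrees(np.arctan2(R[1,0],R[0,0])).round(1),"op",round(s["opening"],3),"F",s["force"].round(1))
    for x,y,z,w in tg:
        d=R.T@(np.array([x,y,z])-p)/.25; r=Ro.from_matrix(R.T@down(w)).as_rotvec()/(np.pi/2)
        print(np.r_[d,r].round(3).tolist())
E
python3 - <<'E'
from h import *
rows([(.479,-.133,.20,110)])
E
```

```text
t 0.1 [ 0.2744 -0.5608  0.2216] yaw 26.1 op 1.002 F [-0.2  0.2 -0.1]
[1.487, -1.178, 0.089, -0.001, -0.001, -0.933]
```

Call:
send_rows([
  [0.95, -0.75, 0.06, 0, 0, -0.9],
  [0.95, -0.75, 0.06, 0, 0, -0.9],
  [0.95, -0.75, 0.06, 0, 0, -0.9],
  [0.95, -0.75, 0.06, 0, 0, -0.9],
  [0.95, -0.75, 0.06, 0, 0, -0.9],
  [0.95, -0.75, 0.06, 0, 0, -0.9],
  [0.95, -0.75, 0.06, 0, 0, -0.9],
  [0.95, -0.75, 0.06, 0, 0, -0.9],
  [0.95, -0.75, 0.06, 0, 0, -0.9],
  [0.95, -0.75, 0.06, 0, 0, -0.9],
  [0.95, -0.75, 0.06, 0, 0, -0.9],
], grip=1)

```text
time_s: 1.2
position: [0.4054, -0.2883, 0.2073]
tcp_rot: [[-0.293, 0.956, -0.0], [0.956, 0.293, 0.001], [0.001, -0.0, -1.0]]
force: [-0.0, -0.1, 0.1]
opening: 0.999
grasp_force: 0.0
```

```bash
python3 - <<'E'
from h import *
rows([(.479,-.133,.14,182.9)])
E
```

```text
t 1.2 [ 0.4054 -0.2883  0.2073] yaw 107.1 op 0.999 F [-0.  -0.1  0.1]
[0.507, 0.464, 0.269, 0.0, -0.001, -0.843]
```

Call:
send_rows([
  [0.507, 0.464, 0.27, 0, 0, -0.843],
  [0.507, 0.464, 0.27, 0, 0, -0.843],
  [0.507, 0.464, 0.27, 0, 0, -0.843],
  [0.507, 0.464, 0.27, 0, 0, -0.843],
  [0.507, 0.464, 0.27, 0, 0, -0.843],
  [0.507, 0.464, 0.27, 0, 0, -0.843],
  [0.507, 0.464, 0.27, 0, 0, -0.843],
  [0.507, 0.464, 0.27, 0, 0, -0.843],
  [0.507, 0.464, 0.27, 0, 0, -0.843],
  [0.507, 0.464, 0.27, 0, 0, -0.843],
  [0.507, 0.464, 0.27, 0, 0, -0.843],
])

```text
time_s: 2.3
position: [0.4792, -0.1335, 0.1399]
tcp_rot: [[-0.999, -0.047, -0.0], [-0.047, 0.999, 0.0], [0.0, 0.0, -1.0]]
force: [-0.2, -0.4, -0.3]
opening: 1.002
grasp_force: 0.0
```

```bash
python3 - <<'E'
from h import *
rows([(.479,-.133,.062,182.9)])
p,d=viewer.capture("wrist");cv2.imwrite("pics/w1.png",p[:,:,::-1])
E
```

```text
t 2.3 [ 0.4792 -0.1335  0.1399] yaw -177.3 op 1.002 F [-0.2 -0.4 -0.3]
[0.001, 0.002, 0.312, 0.0, -0.0, -0.002]
```

View pics/w1.png

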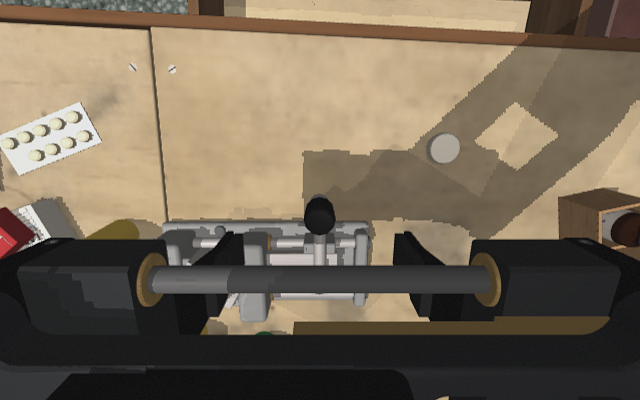

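The wrist view shows the black knob at (320,215), centred between the two fingers, with the lever arm behind it. Next I descend and close to a loose cage around the knob.

Call:
send_rows([
  [0, 0, 0.12, 0, 0, 0],
  [0, 0, 0.24, 0, 0, 0],
  [0, 0, 0.312, 0, 0, 0],
  [0, 0, 0.312, 0, 0, 0],
])

```text
time_s: 2.75
position: [0.4776, -0.1327, 0.06]
tcp_rot: [[-0.999, -0.049, -0.005], [-0.049, 0.999, 0.003], [0.005, 0.003, -1.0]]
force: [0.2, 1.0, 0.7]
opening: 1.001
grasp_force: 0.0
```

Call:
send_rows([
  [0, 0, 0, 0, 0, 0],
  [0, 0, 0, 0, 0, 0],
  [0, 0, 0, 0, 0, 0],
  [0, 0, 0, 0, 0, 0],
  [0, 0, 0, 0, 0, 0],
  [0, 0, 0, 0, 0, 0],
], grip=0.32)

```text
time_s: 3.35
position: [0.4794, -0.1335, 0.0624]
tcp_rot: [[-0.999, -0.051, 0.001], [-0.051, 0.999, -0.0], [-0.001, -0.0, -1.0]]
force: [0.0, -0.5, 0.4]
opening: 0.536
grasp_force: 0.0
```

```bash
python3 - <<'E'
from h import *
P=np.array([.5543,-.1302])
a0=182.9
def at(th): a=np.radians(a0-th); return (*(P+.075*np.array([np.cos(a),np.sin(a)])),.062,a0-th)
rows([at(t) for t in range(6,73,6)])
E
```

```text
t 3.35 [ 0.4794 -0.1335  0.0624] yaw -177.1 op 0.536 F [ 0.  -0.5  0.4]
[-0.001, 0.029, 0.002, -0.0, 0.0, 0.067]
[-0.006, 0.06, 0.002, -0.0, 0.0, 0.134]
[-0.014, 0.091, 0.002, -0.0, 0.0, 0.2]
[-0.026, 0.12, 0.002, -0.0, 0.0, 0.267]
[-0.04, 0.148, 0.002, -0.0, 0.0, 0.334]
[-0.057, 0.174, 0.002, -0.0, 0.0, 0.4]
[-0.077, 0.199, 0.002, -0.0, 0.0, 0.467]
[-0.099, 0.221, 0.002, -0.0, 0.0, 0.534]
[-0.124, 0.241, 0.002, -0.0, 0.0, 0.6]
[-0.15, 0.258, 0.002, -0.0, 0.0, 0.667]
[-0.178, 0.272, 0.002, 0.0, 0.0, 0.734]
[-0.207, 0.283, 0.002, 0.0, 0.0, 0.8]
```

Call:
send_rows([
  [0, 0, 0, 0, 0, 0],
  [0, 0, 0, 0, 0, 0],
  [0, 0, 0, 0, 0, 0],
  [0, 0, 0, 0, 0, 0],
], grip=0.32)

```text
time_s: 3.75
position: [0.4792, -0.1334, 0.062]
tcp_rot: [[-0.999, -0.051, -0.0], [-0.051, 0.999, 0.0], [0.0, 0.0, -1.0]]
force: [-0.8, -0.1, 0.0]
opening: 0.325
grasp_force: 0.0
```

Call:
send_rows([
  [-0.001, 0.029, 0, 0, 0, 0.067],
  [-0.006, 0.06, 0, 0, 0, 0.134],
  [-0.014, 0.091, 0, 0, 0, 0.2],
  [-0.026, 0.12, 0, 0, 0, 0.267],
  [-0.04, 0.148, 0, 0, 0, 0.334],
  [-0.057, 0.174, 0, 0, 0, 0.4],
  [-0.077, 0.199, 0, 0, 0, 0.467],
  [-0.099, 0.221, 0, 0, 0, 0.534],
  [-0.124, 0.241, 0, 0, 0, 0.6],
  [-0.15, 0.258, 0, 0, 0, 0.667],
])

```text
time_s: 4.75
position: [0.5127, -0.0674, 0.062]
tcp_rot: [[-0.54, 0.841, -0.002], [0.841, 0.54, -0.001], [0.0, -0.002, -1.0]]
force: [-2.3, -3.2, 1.2]
opening: 0.32
grasp_force: 1.8
```

```bash
python3 - <<'E'
from h import *
P=np.array([.5543,-.1302])
a0=182.9
def at(th): a=np.radians(a0-th); return (*(P+.075*np.array([np.cos(a),np.sin(a)])),.062,a0-th)
rows([at(t) for t in (66,72,78,84,90,96,100,104,107,110)])
E
```

```text
t 4.75 [ 0.5127 -0.0674  0.062 ] yaw 122.7 op 0.32 F [-2.3 -3.2  1.2]
[-0.003, 0.035, -0.0, -0.001, -0.0, 0.065]
[-0.007, 0.066, -0.0, -0.001, -0.0, 0.131]
[-0.016, 0.096, -0.0, -0.001, -0.0, 0.198]
[-0.027, 0.125, -0.0, -0.001, -0.0, 0.265]
[-0.041, 0.153, -0.0, -0.001, 0.0, 0.331]
[-0.058, 0.18, -0.0, -0.001, 0.0, 0.398]
[-0.071, 0.196, -0.0, -0.001, 0.0, 0.442]
[-0.085, 0.212, -0.001, -0.001, 0.0, 0.487]
[-0.096, 0.223, -0.001, -0.001, 0.0, 0.52]
[-0.108, 0.234, -0.001, -0.001, 0.0, 0.553]
```

Force is about 4 N and the lever is following.

Call:
send_rows([
  [-0.003, 0.035, 0, 0, 0, 0.065],
  [-0.007, 0.066, 0, 0, 0, 0.131],
  [-0.016, 0.096, 0, 0, 0, 0.198],
  [-0.027, 0.125, 0, 0, 0, 0.265],
  [-0.041, 0.153, 0, 0, 0, 0.331],
  [-0.058, 0.18, 0, 0, 0, 0.398],
  [-0.071, 0.196, 0, 0, 0, 0.442],
  [-0.085, 0.212, 0, 0, 0, 0.487],
  [-0.096, 0.223, 0, 0, 0, 0.52],
  [-0.108, 0.234, 0, 0, 0, 0.553],
  [-0.108, 0.234, 0, 0, 0, 0.553],
])

```text
time_s: 5.85
position: [0.5759, -0.0577, 0.0616]
tcp_rot: [[0.29, 0.957, -0.003], [0.957, -0.29, 0.001], [-0.0, -0.003, -1.0]]
force: [-2.6, 0.4, 1.2]
opening: 0.322
grasp_force: 1.2
```

```bash
python3 - <<'E'
from h import *
P=np.array([.5543,-.1302])
s=readout.read_state();q=s["position"][:2]-P
print(182.9-np.degrees(np.arctan2(q[1],q[0])),np.hypot(*q))
a0=182.9
def at(th): a=np.radians(a0-th); return (*(P+.075*np.array([np.cos(a),np.sin(a)])),.062,a0-th)
rows([at(t) for t in (111,113,115)])
E
```

```text
109.47079743131924 0.07560104117237729
t 5.85 [ 0.5759 -0.0577  0.0616] yaw 73.1 op 0.322 F [-2.6  0.4  1.2]
[-0.002, 0.008, -0.002, -0.002, 0.0, 0.014]
[-0.003, 0.018, -0.002, -0.002, 0.0, 0.036]
[-0.004, 0.029, -0.002, -0.002, 0.0, 0.058]
```

Call:
send_rows([
  [-0.001, 0.006, 0, 0, 0, 0.01],
  [-0.002, 0.012, 0, 0, 0, 0.02],
  [-0.002, 0.014, 0, 0, 0, 0.025],
  [-0.002, 0.014, 0, 0, 0, 0.025],
])

```text
time_s: 6.25
position: [0.5764, -0.0583, 0.0615]
tcp_rot: [[0.327, 0.945, -0.009], [0.945, -0.327, 0.002], [-0.001, -0.009, -1.0]]
force: [-8.2, 1.5, 4.6]
opening: 0.32
grasp_force: 3.6
```

Force has risen to 8 N, so the lever is at its stop. I back off, open the fingers and lift.

Call:
send_rows([
  [0.002, -0.013, 0, 0, 0, -0.015],
  [0.002, -0.013, 0, 0, 0, -0.015],
  [0.002, -0.013, 0, 0, 0, -0.015],
  [0.002, -0.013, 0, 0, 0, -0.015],
  [0.002, -0.013, -0.12, 0, 0, -0.015],
  [0.002, -0.013, -0.3, 0, 0, -0.015],
  [0.002, -0.013, -0.5, 0, 0, -0.015],
  [0.002, -0.013, -0.6, 0, 0, -0.015],
  [0.002, -0.013, -0.6, 0, 0, -0.015],
], grip=0.8)

```text
time_s: 7.15
position: [0.581, -0.0589, 0.217]
tcp_rot: [[0.305, 0.952, 0.011], [0.952, -0.305, -0.003], [0.0, 0.011, -1.0]]
force: [-0.5, -0.5, -1.0]
opening: 0.796
grasp_force: 0.0
```

```bash
python3 - <<'E'
from h import *
p,d=viewer.capture("top");np.savez("pics/top1.npz",p=p,d=d)
for ce,s in blobs(p,(100,150,60),(125,255,255)):
    u,v=ce
    if 200<u<440 and 180<v<290: print("blue",ce,s,ray("top",u,v,.098 if u>300 else .085).round(4))
c=viewer.camera_info("top");q=[(0.558,-0.23,0.1),(0.53,.151,.05)]
print([pix("top",np.array(k)) for k in q])
cv2.imwrite("pics/c2.png",cv2.resize(p[180:280,205:425],None,fx=3.6,fy=3.6,interpolation=cv2.INTER_CUBIC)[:,:,::-1])
rows([(.5585,-.2300,.2,92.9),(.5585,-.2300,.2,2.9)])
E
```

```text
blue [224.5 211.5] [221, 208, 8, 8, 56] [0.6083 0.1731 0.085 ]
blue [228.3 225.8] [225, 222, 8, 9, 52] [0.5702 0.1621 0.085 ]
blue [380.2 226.9] [376, 223, 9, 9, 60] [ 0.5563 -0.2286  0.098 ]
[(np.float64(380.81932855250824), np.float64(226.0787418014546)), (np.float64(234.96716458307293), np.float64(243.05701370791914))]
t 7.2 [ 0.5792 -0.0584  0.2144] yaw 72.2 op 0.794 F [-0.  -0.3  0.9]
[-0.679, 0.13, 0.058, 0.004, 0.001, -0.23]
[-0.679, 0.13, 0.058, 0.003, -0.002, 0.77]
```

View pics/c2.png

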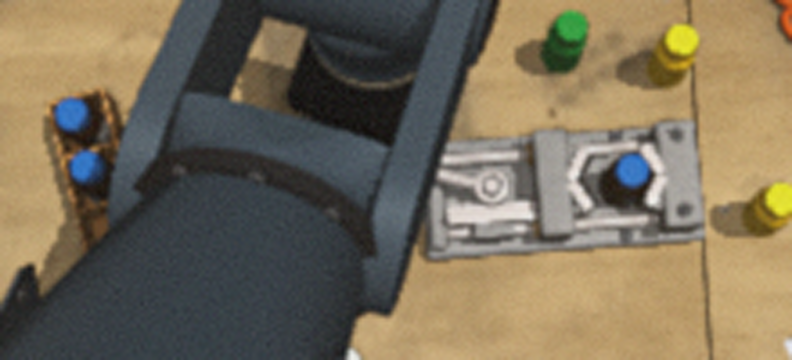

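The jaw has backed off by about 17 mm, with the lever pointing away. The bottle still stands on its seat, with its cap at crop pixel (632,170). I'll grasp it high on the body with the tool's x along the carton row, so the fingertips stay above the 48 mm carton wall.

```bash
python3 - <<'E'
from h import *
rows([(.558,-.2297,.17,16)])
E
```

```text
t 7.2 [ 0.5792 -0.0584  0.2144] yaw 72.2 op 0.794 F [-0.  -0.3  0.9]
[-0.678, 0.127, 0.178, 0.003, -0.002, 0.625]
```

Call:
send_rows([
  [-0.2, 0.04, 0.02, 0, 0, 0.1],
  [-0.4, 0.08, 0.05, 0, 0, 0.2],
  [-0.6, 0.11, 0.1, 0, 0, 0.3],
  [-0.678, 0.127, 0.178, 0, 0, 0.4],
  [-0.678, 0.127, 0.178, 0, 0, 0.5],
  [-0.678, 0.127, 0.178, 0, 0, 0.6],
  [-0.678, 0.127, 0.178, 0, 0, 0.625],
  [-0.678, 0.127, 0.178, 0, 0, 0.625],
  [-0.678, 0.127, 0.178, 0, 0, 0.625],
], grip=0.8)

```text
time_s: 8.1
position: [0.5553, -0.2286, 0.1661]
tcp_rot: [[0.961, 0.277, -0.002], [0.277, -0.961, 0.001], [-0.002, -0.002, -1.0]]
force: [0.1, -0.4, -0.9]
opening: 0.803
grasp_force: 0.0
```

```bash
python3 - <<'E'
from h import *
rows([(.558,-.2297,.066,16)])
E
```

```text
t 8.1 [ 0.5553 -0.2286  0.1661] yaw 16.1 op 0.803 F [ 0.1 -0.4 -0.9]
[0.01, 0.008, 0.4, -0.001, 0.001, 0.001]
```

Call:
send_rows([
  [0, 0, 0.08, 0, 0, 0],
  [0, 0, 0.16, 0, 0, 0],
  [0, 0, 0.2, 0, 0, 0],
  [0, 0, 0.2, 0, 0, 0],
  [0, 0, 0.2, 0, 0, 0],
])

```text
time_s: 8.6
position: [0.5562, -0.2291, 0.1176]
tcp_rot: [[0.961, 0.276, 0.0], [0.276, -0.961, -0.0], [0.0, 0.0, -1.0]]
force: [-0.2, -0.1, -0.2]
opening: 0.799
grasp_force: 0.0
```

```bash
python3 - <<'E'
from h import *
rows([(.558,-.2297,.066,16)])
E
```

```text
t 8.6 [ 0.5562 -0.2291  0.1176] yaw 16.0 op 0.799 F [-0.2 -0.1 -0.2]
[0.006, 0.004, 0.207, 0.0, -0.0, 0.0]
```

Call:
send_rows([
  [0.006, 0.004, 0.07, 0, 0, 0],
  [0.006, 0.004, 0.14, 0, 0, 0],
  [0.006, 0.004, 0.19, 0, 0, 0],
  [0.006, 0.004, 0.206, 0, 0, 0],
  [0.006, 0.004, 0.206, 0, 0, 0],
])

```text
time_s: 9.1
position: [0.5577, -0.2296, 0.0659]
tcp_rot: [[0.961, 0.275, -0.0], [0.275, -0.961, 0.0], [-0.0, -0.0, -1.0]]
force: [0.0, 0.4, 0.1]
opening: 0.797
grasp_force: 0.0
```

Call:
send_rows([
  [0, 0, 0, 0, 0, 0],
  [0, 0, 0, 0, 0, 0],
  [0, 0, 0, 0, 0, 0],
  [0, 0, 0, 0, 0, 0],
  [0, 0, 0, 0, 0, 0],
  [0, 0, 0, 0, 0, 0],
  [0, 0, 0, 0, 0, 0],
  [0, 0, 0, 0, 0, 0],
  [0, 0, 0, 0, 0, 0],
  [0, 0, 0, 0, 0, 0],
], grip=0.2)

```text
time_s: 10.1
position: [0.5577, -0.2292, 0.0661]
tcp_rot: [[0.961, 0.275, -0.0], [0.275, -0.961, 0.001], [-0.0, -0.001, -1.0]]
force: [0.1, 2.8, 2.2]
opening: 0.315
grasp_force: 30.0
```

Grip is firm at 30 N. I lift gently and check that it holds.

Call:
send_rows([
  [0, 0, -0.02, 0, 0, 0],
  [0, 0, -0.06, 0, 0, 0],
  [0, 0, -0.12, 0, 0, 0],
  [0, 0, -0.18, 0, 0, 0],
  [0, 0, -0.26, 0, 0, 0],
  [0, 0, -0.34, 0, 0, 0],
  [0, 0, -0.42, 0, 0, 0],
  [0, 0, -0.48, 0, 0, 0],
  [0, 0, -0.52, 0, 0, 0],
  [0, 0, -0.52, 0, 0, 0],
])

```text
time_s: 11.1
position: [0.5586, -0.2307, 0.1981]
tcp_rot: [[0.961, 0.275, 0.003], [0.275, -0.961, -0.003], [0.002, 0.004, -1.0]]
force: [0.7, -1.3, -1.0]
opening: 0.315
grasp_force: 30.0
```

```bash
python3 - <<'E'
from h import *
rows([(.53,.151,.20,16)])
p,d=viewer.capture("scene");u,v=map(int,pix("scene",np.array([.558,-.23,.2])))
q=np.array(cv2.resize(p[v-70:v+90,u-80:u+80],None,fx=3.5,fy=3.5,interpolation=cv2.INTER_CUBIC));cv2.imwrite("pics/s3.png",q[:,:,::-1])
print(u,v)
E
```

```text
t 11.1 [ 0.5586 -0.2307  0.1981] yaw 16.0 op 0.315 F [ 0.7 -1.3 -1. ]
[0.31, -1.499, -0.012, 0.002, -0.002, -0.0]
388 125
```

View pics/s3.png

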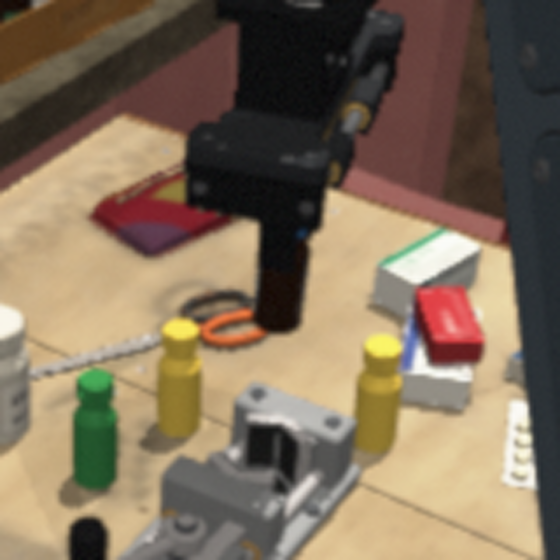

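The bottle is held upright above the open vise, near crop pixel (280,285). Now I carry it to the carton.

Call:
send_rows([
  [0.012, -0.06, 0, 0, 0, 0],
  [0.031, -0.15, 0, 0, 0, 0],
  [0.052, -0.25, 0, 0, 0, 0],
  [0.072, -0.35, 0, 0, 0, 0],
  [0.093, -0.45, 0, 0, 0, 0],
  [0.114, -0.55, 0, 0, 0, 0],
  [0.134, -0.65, 0, 0, 0, 0],
  [0.155, -0.75, 0, 0, 0, 0],
  [0.171, -0.83, 0, 0, 0, 0],
  [0.182, -0.88, 0, 0, 0, 0],
  [0.186, -0.9, 0, 0, 0, 0],
])

```text
time_s: 12.25
position: [0.5395, 0.0013, 0.1953]
tcp_rot: [[0.961, 0.277, -0.002], [0.277, -0.961, 0.0], [-0.002, -0.001, -1.0]]
force: [0.7, 0.1, -0.9]
opening: 0.313
grasp_force: 30.0
```

```bash
python3 - <<'E'
from h import *
rows([(.53,.1512,.17,16)])
E
```

```text
t 12.25 [0.5395 0.0013 0.1953] yaw 16.1 op 0.313 F [ 0.7  0.1 -0.9]
[0.13, -0.587, 0.102, -0.001, 0.001, 0.001]
```

Call:
send_rows([
  [0.013, -0.06, 0, 0, 0, 0],
  [0.033, -0.15, 0.02, 0, 0, 0],
  [0.055, -0.25, 0.04, 0, 0, 0],
  [0.077, -0.35, 0.06, 0, 0, 0],
  [0.1, -0.45, 0.08, 0, 0, 0],
  [0.12, -0.54, 0.1, 0, 0, 0],
  [0.128, -0.58, 0.1, 0, 0, 0],
  [0.13, -0.587, 0.1, 0, 0, 0],
  [0.13, -0.587, 0.1, 0, 0, 0],
  [0.13, -0.587, 0.1, 0, 0, 0],
])

```text
time_s: 13.25
position: [0.5318, 0.1486, 0.1713]
tcp_rot: [[0.962, 0.274, 0.001], [0.274, -0.962, -0.0], [0.001, 0.001, -1.0]]
force: [-0.3, -0.7, -0.8]
opening: 0.314
grasp_force: 30.0
```

```bash
python3 - <<'E'
from h import *
rows([(.53,.1512,.055,16)])
p,d=viewer.capture("scene");np.savez("pics/sc4.npz",p=p,d=d)
u,v=map(int,pix("scene",np.array([.53,.151,.08])));print(u,v)
u0,v0=u-75,v-75
q=np.array(cv2.resize(p[v0:v0+150,u0:u0+150],None,fx=4,fy=4,interpolation=cv2.INTER_CUBIC))
s=readout.read_state();T=s["position"];X=np.array([T[0],T[1],T[2]-.05])
def dr(pts,col):
    pp=np.array([[(a-u0+.5)*4,(b-v0+.5)*4] for a,b in(pix("scene",w) for w in pts)],np.int32)
    cv2.polylines(q,[pp],True,col,1)
a=np.linspace(0,2*np.pi,40)
dr([X+[.0155*np.cos(t),.0155*np.sin(t),0] for t in a],(255,0,255))
c,si=np.cos(np.radians(16)),np.sin(np.radians(16))
for z,h in((.042,.0195),(.003,.0195)):
    dr([np.array([.53+c*i*h-si*j*h,.1512+si*i*h+c*j*h,z]) for i,j in((-1,-1),(1,-1),(1,1),(-1,1))],(0,255,0))
cv2.imwrite("pics/s4.png",q[:,:,::-1])
E
```

```text
t 13.25 [0.5318 0.1486 0.1713] yaw 15.9 op 0.314 F [-0.3 -0.7 -0.8]
[-0.004, -0.012, 0.465, 0.0, -0.0, -0.001]
281 284
```

View pics/s4.png

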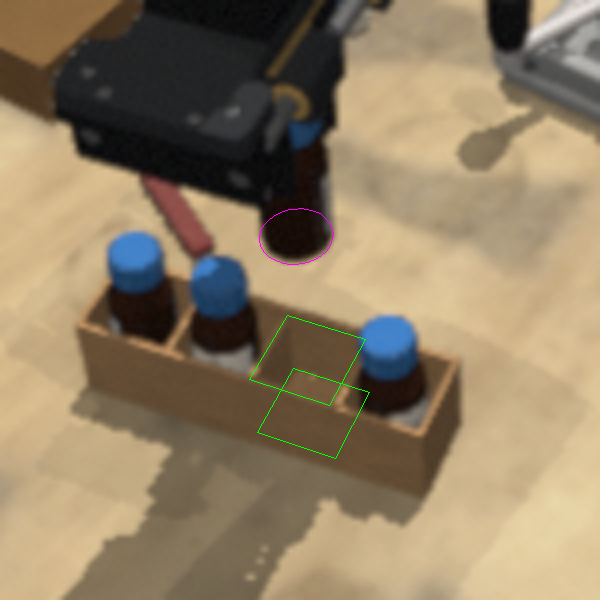

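The projected foot circle at (296,236) matches the bottle's foot, and the green cell outline matches the empty compartment. I descend to just above the rim, recheck, then lower it in.

Call:
send_rows([
  [-0.002, -0.006, 0.06, 0, 0, 0],
  [-0.003, -0.01, 0.13, 0, 0, 0],
  [-0.003, -0.01, 0.19, 0, 0, 0],
  [-0.003, -0.01, 0.23, 0, 0, 0],
  [-0.003, -0.01, 0.24, 0, 0, 0],
  [-0.003, -0.01, 0.24, 0, 0, 0],
  [-0.003, -0.01, 0.24, 0, 0, 0],
])

```text
time_s: 14.0
position: [0.5306, 0.1516, 0.1116]
tcp_rot: [[0.961, 0.275, 0.001], [0.275, -0.961, 0.0], [0.001, 0.0, -1.0]]
force: [-0.2, 0.6, -0.1]
opening: 0.313
grasp_force: 30.0
```

```bash
python3 - <<'E'
from h import *
rows([(.53,.1512,.054,16)])
E
```

```text
t 14.0 [0.5306 0.1516 0.1116] yaw 16.0 op 0.313 F [-0.2  0.6 -0.1]
[-0.003, 0.001, 0.231, 0.0, -0.001, -0.0]
```

Call:
send_rows([
  [-0.002, 0.001, 0.03, 0, 0, 0],
  [-0.002, 0.001, 0.07, 0, 0, 0],
  [-0.002, 0.001, 0.11, 0, 0, 0],
  [-0.002, 0.001, 0.15, 0, 0, 0],
  [-0.002, 0.001, 0.18, 0, 0, 0],
  [-0.002, 0.001, 0.2, 0, 0, 0],
  [-0.002, 0.001, 0.215, 0, 0, 0],
  [-0.002, 0.001, 0.224, 0, 0, 0],
  [-0.002, 0.001, 0.224, 0, 0, 0],
  [-0.002, 0.001, 0.224, 0, 0, 0],
])

```text
time_s: 15.0
position: [0.5298, 0.1513, 0.0553]
tcp_rot: [[0.961, 0.275, 0.001], [0.275, -0.961, 0.0], [0.001, 0.0, -1.0]]
force: [0.8, -0.6, -0.9]
opening: 0.313
grasp_force: 30.0
```

Call:
send_rows([
  [0, 0, 0.004, 0, 0, 0],
  [0, 0, 0.008, 0, 0, 0],
  [0, 0, 0.008, 0, 0, 0],
  [0, 0, 0.008, 0, 0, 0],
])

```text
time_s: 15.4
position: [0.5296, 0.1513, 0.0532]
tcp_rot: [[0.961, 0.275, 0.0], [0.275, -0.961, 0.0], [0.0, 0.0, -1.0]]
force: [-0.4, 0.6, -1.3]
opening: 0.319
grasp_force: 30.0
```

Call:
send_rows([
  [0, 0, 0.003, 0, 0, 0],
  [0, 0, 0.005, 0, 0, 0],
  [0, 0, 0.005, 0, 0, 0],
])

```text
time_s: 15.7
position: [0.5302, 0.1515, 0.053]
tcp_rot: [[0.961, 0.275, 0.002], [0.275, -0.961, 0.0], [0.002, 0.0, -1.0]]
force: [-0.9, -0.2, 6.6]
opening: 0.321
grasp_force: 30.0
```

The foot is on the floor, with 6.6 N pushing up. I release and rise.

Call:
send_rows([
  [0, 0, 0, 0, 0, 0],
  [0, 0, 0, 0, 0, 0],
  [0, 0, 0, 0, 0, 0],
  [0, 0, 0, 0, 0, 0],
  [0, 0, 0, 0, 0, 0],
  [0, 0, -0.03, 0, 0, 0],
  [0, 0, -0.1, 0, 0, 0],
  [0, 0, -0.25, 0, 0, 0],
  [0, 0, -0.4, 0, 0, 0],
  [0, 0, -0.5, 0, 0, 0],
  [0, 0, -0.5, 0, 0, 0],
], grip=0.7)

```text
time_s: 16.8
position: [0.5323, 0.1517, 0.1812]
tcp_rot: [[0.961, 0.275, 0.009], [0.275, -0.961, 0.001], [0.009, 0.002, -1.0]]
force: [0.9, -0.3, -0.3]
opening: 0.699
grasp_force: 0.0
```

```bash
python3 - <<'E'
from h import *
rows([(.53,.1512,.2,16)])
p,d=viewer.capture("scene")
cv2.imwrite("pics/s5.png",cv2.resize(p[150:350,205:425],None,fx=3,fy=3,interpolation=cv2.INTER_CUBIC)[:,:,::-1])
for ce,s in blobs(p,(100,150,60),(125,255,255)):
    u,v=ce
    if 200<u<350 and 250<v<330: print(ce,s,ray("scene",u,v,.078).round(4))
E
```

```text
t 16.8 [0.5323 0.1517 0.1812] yaw 16.0 op 0.699 F [ 0.9 -0.3 -0.3]
[-0.009, -0.001, -0.075, 0.001, -0.006, -0.0]
[239.4 274.4] [234, 268, 12, 14, 143] [0.6063 0.1769 0.078 ]
[260.2 280.7] [254, 274, 13, 14, 146] [0.5667 0.1652 0.078 ]
[281.9 287.7] [276, 281, 13, 14, 147] [0.5258 0.1541 0.078 ]
[302.6 295.8] [296, 289, 14, 15, 165] [0.4859 0.1461 0.078 ]
```

View pics/s5.png

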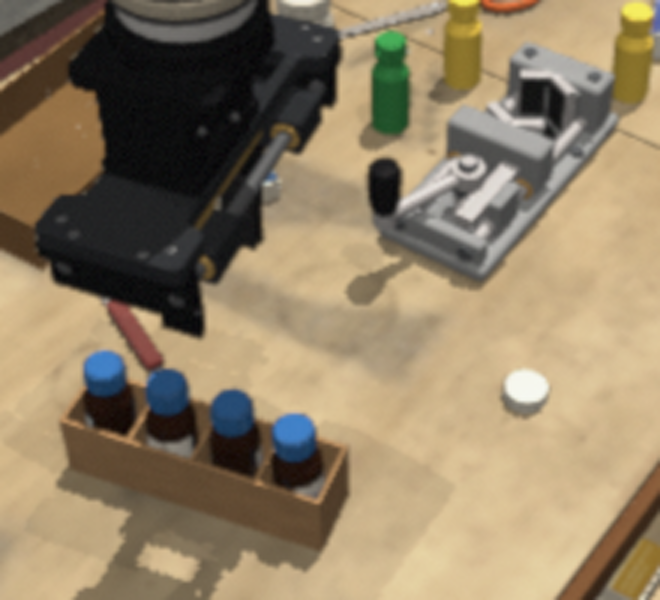

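The bottle stands upright in the empty cell, level with its neighbours (cap at crop pixel (232,412)). The vise lever is open and the gripper is clear of everything.

```bash
python3 -c "
from rig import ticket
print(ticket.hand_in())"
```

```text
the job is handed in; nothing more can be done
None
```

The job is handed in: the vise lever is open at its stop, and the bottle stands upright and released in the carton's empty compartment with the gripper clear; the hand-in returned no verdict.

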